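# Fit the table plate on the surveying stand

## Robot

A 6-joint arm with a two-finger parallel gripper is mounted at the origin on a cart in front of the work surface, level with it; the furniture and walls round the work are solid. World frame = base frame: x ahead of the robot, y to its left, z up, the work surface at z = 0. Lengths are in m, angles in rad, forces in N, time in s.
With the tool pointing down it reaches from about 0.425 to 1.125 m from the base axis. Payload 14.9 kg.
Tool frame: the origin (TCP) lies between the finger pads; the fingertips stand 17 mm ahead of it and the grasp point (between the pads) lies 2 mm behind it; z points along the fingers, y is the line along which they close (so a half turn about z gives the same grasp; the last joint's range is limited). The gripper opens to 91 mm and grips with 3 to 60 N. Pads are 32 mm wide; open, the fingers measure 118 mm over their backs; the gripper's body (76 mm by 178 mm) begins 60 mm behind the grasp point.
Start: joints at [-0.033, 0.379, 1.734, -0, 1.028, -0.033], TCP at [0.7, -0, 0.231] pointing down, gripper open.
Joint ranges: [-2.77, 2.77], [-0.74, 2.19], [0, 2.66], [-1.06, 4.2], [0.31, 2.87], [-3.08, 3.08]. Speed limits (rad/s): [1.89, 1.89, 2.39, 3.14, 3.14, 3.14].

## Interface

Orientations are given as a unit quaternion [w, x, y, z].
In Python, from workcell import telemetry, imaging, r gives the robot as it stands. The module is installed in compiled form; this text tells all that it offers.
- The arm moves only by the tool move_arm, never from a script. Its argument "plan" is one flat list of numbers, 7 for each row, row after row: the shift along the tool's x, y, z in m, then the turn, a rotation vector about the tool's x, y, z in degrees, then the finger opening in m, from 0 to 0.0912. In form: [dx, dy, dz, rx, ry, rz, hand, dx, dy, dz, rx, ry, rz, hand, ...]. A call has 1 to 20 rows; each row is the pose to reach, as a shift and turn from the pose commanded when the call began, along the tool's axes at that moment; what a row does not reach only later rows make up. A row lasts 1/10 s, in which the tool goes at most 50 mm and 8.59 degrees, less where a joint would pass 70% of its speed; a pose out of reach is approached as far as the arm can. A call with a gripper value outside its range is refused whole. The fingers move at their own pace and stop on an object; the grip force is fixed at half the most. Time passes only in rows, so rows that repeat a pose let the fingers close. It gives the time, the measured TCP pose, the force, the opening and the grip force at its end, in the units of the state.
- telemetry.read_state(): the state, without advancing time (a new reading comes with each control period).
- imaging.snapshot(name): name is "scene" or "side" or "wrist"; returns a dict with "color" (420x560x3 uint8, red, green, blue), "mtx" (3x3 intrinsics, pixels), "k1" (the pictures are not rectified: a ray, as slopes to the right and down, at radius r is drawn at 1 + k1 r^2 times it, then the intrinsics apply), "extrinsics" (4x4, takes a point from world to camera coordinates); the wrist camera has in their place "mount" (4x4, takes a point from camera to tool coordinates, whose origin is the TCP and whose axes are the flange's). Camera axes: x right, y down, z forward; pixel columns grow to the right and rows downward; lengths in m; the calibration is good to about 2 mm. A picture is of the moment at which its call begins: read the wrist's pose just before it. There is no depth.
- r.finish_job(): hands the job in; it is judged then, once.
Trained networks look in a picture, given as the dict that the camera call returned (one of the last four; its "shot" number tells which), for a name from the list of things; names that differ only in an ending like _2 or _b are one class to them, and where a whole thing is asked for, a point or a joint stands for the part that bears it (a point fixed in the world has none). Each returns a list of dicts, best first, with "p" (0 to 1); they miss things now and then, are a little off and sometimes report something else, mostly with a low value. They report only what shows in the picture. A call takes as long as a camera call. They do not tell look-alikes from the thing itself.
- imaging.regions_of(name, picture): "mask" (420x560 bool, what is visible of it) and "pixel" ([column, row] in pixels, amid what is visible of it).
The state is a dict: "time": time; "joints": joint angles; "joint_vel": joint speeds; "joint_torque": joint torques, N m; "ee_pos": TCP position; "orientation": TCP orientation; "force": force on the tool from outside, world axes, zero at the start; "moment": the same for the moment, N m; "gripper_width": finger opening in m; "grip_force": force on a finger pad.
Only numpy, scipy, OpenCV 4.12 (cv2) and the standard library are available. Lean on these libraries where they do the work, as an engineer would, in place of code of your own. Each camera call takes 0.05 s, during which the arm holds its last target. There are 200 camera calls.

## Task

Fit the table plate with the slotted ear onto the surveying stand: pick it up by its bail handle and lower it over the central shaft and the anti-rotation pin at once, ear over the pin. Keep hold of it until it is down, then let go, so that it lies flat on the stand's foot. The plain round plate without an ear is the wrong one: it does not go on the stand.

Things in the scene. Friction and masses are not known exactly. Their poses are not given: they have to be found in the camera images.
- plate_grip (a point): Middle of the handle bar of the eared table plate (loose, bare aluminium, 0.2 kg; an 8 mm thick ring 90 mm across, 36 mm round centre hole), on its centre axis, 58 mm above its underside. The bail handle spans the hole: a square bar 12 x 12 mm along the plate's x on two legs, 66 mm clear between them; bar underside 44 mm above the plate. x points to the ear, z up. Starts flat on the bench.
- plate_slot (a point): Centre of the slot in that plate's U-shaped ear, at the underside, 60 mm from the plate's axis along its x. The slot goes through, 30 mm wide and 30 mm long (45 to 75 mm from the axis); the ear is 48 mm wide and ends 84 mm from the axis. The plate lies left or right of the stand; on the other side lies the wrong one, a plain 144 mm round plate with the same hole and handle.
- stand_seat (a point): Centre of the flat top of the surveying stand's foot, at the root of its upright steel shaft (14 mm diameter, 28 mm tall above this point). The stand is fixed to the bench: dark grey keyhole-shaped foot, 24 mm high, a 120 mm disc with a 60 mm wide lug. z up, x points along the lug to the pin. Fully down, the plate's underside lies on this level.
- stand_pin (a point): Root of the steel anti-rotation pin on the lug, at the level of the foot's top, 60 mm from the shaft's axis along the stand's x. The pin is 8 mm in diameter and 20 mm tall above this point.
Mind the look-alikes: they are no part of the job. What is shaped like the part that bears plate_grip but turquoise is not meant.

How it is judged:
By the outcome, as a careful person would: the job done as asked, in the order asked, and still so for the second after the job is handed in, with the robot touching nothing.
It also fails if it takes over 35 s, if anything falls off the work surface, if the arm or the gripper's body presses on something with over 40 N, if the wrist force passes 120 N, or if a joint passes its speed limit or range.

## Working session

There is one attempt and no reset: what is moved stays moved. The work goes in short steps, Python scripts to look and compute and a tool call to move; the robot and the scene stay as the last step left them, time stands still between calls to the robot, and variables do not carry over. Pictures are saved under pics/ and viewed, at most 10 in all, crops included, and the job is handed in when it is done.

Besides the shell and the picture viewer there is one more tool, called after "Request:" as name(argument=value, ...) on one line, values as JSON. move_arm: Moves the arm, as the interface text tells. Its arguments: {"type":"object","properties":{"plan":{"type":"array","items":{"type":"number"}}},"required":["plan"]}

```bash
mkdir -p pics; cat > h.py <<'E'
import numpy as np, cv2
from workcell import telemetry, imaging, r
from scipy.spatial.transform import Rotation as R
def snap(n):
    s=telemetry.read_state(); d=imaging.snapshot(n)
    if 'extrinsics' in d: M=np.linalg.inv(np.array(d['extrinsics']))
    else:
        T=np.eye(4); q=s['orientation']; T[:3,:3]=R.from_quat([q[1],q[2],q[3],q[0]]).as_matrix(); T[:3,3]=s['ee_pos']
        M=T@np.array(d['mount'])
    d['M']=M; return d
def ray(d,px):
    K=np.array(d['mtx']); k=d['k1']
    u=cv2.undistortPoints(np.array(px,float).reshape(-1,1,2),K,np.array([k,0,0,0.]))[:,0]
    v=np.c_[u,np.ones(len(u))]@d['M'][:3,:3].T
    return d['M'][:3,3],v
def onz(d,px,z):
    c,v=ray(d,px); return c+v*((z-c[2])/v[:,2])[:,None]
def proj(d,P):
    W=np.linalg.inv(d['M']); rv=cv2.Rodrigues(W[:3,:3])[0]
    return cv2.projectPoints(np.array(P,float).reshape(-1,1,3),rv,W[:3,3],np.array(d['mtx']),np.array([d['k1'],0,0,0.]))[0][:,0]
def save(d,n,crop=None,f=1):
    im=d['color'][:,:,::-1]
    if crop: a,b,c,e=crop; im=im[b:e,a:c]
    cv2.imwrite('pics/'+n+'.png',cv2.resize(np.ascontiguousarray(im),None,fx=f,fy=f,interpolation=cv2.INTER_CUBIC))
E
python3 - <<'E'
from h import *
for n in ['scene','side','wrist']:
    d=snap(n); save(d,n+'0'); print(n,d['M'][:3,3].round(3),d['M'][:3,2].round(3))
    for t in ['plate_grip','plate_slot','stand_seat','stand_pin']:
        for o in imaging.regions_of(t,d): 
            print(t,round(o['p'],2),np.round(o['pixel']),o['mask'].sum(),onz(d,o['pixel'],.02).round(3))
a=cv2.imread('pics/scene0.png');b=cv2.imread('pics/side0.png')
cv2.imwrite('pics/both.png',cv2.resize(np.vstack([a,b]),None,fx=.71,fy=.71))
E
```

```text
scene [-0.106 -1.004  0.875] [ 0.44   0.683 -0.583]
plate_grip 0.6 [331. 326.] 860 [[ 0.363 -0.512  0.02 ]]
plate_slot 0.65 [334. 325.] 897 [[ 0.371 -0.511  0.02 ]]
plate_slot 0.61 [315. 261.] 659 [[ 0.471 -0.291  0.02 ]]
stand_seat 0.91 [285. 208.] 704 [[ 0.545 -0.003  0.02 ]]
stand_pin 0.77 [285. 209.] 684 [[ 0.541 -0.011  0.02 ]]
side [ 0.503 -1.292  1.016] [-0.011  0.799 -0.602]
plate_grip 0.78 [239. 340.] 1087 [[ 0.372 -0.502  0.02 ]]
plate_grip 0.65 [276. 279.] 792 [[ 0.462 -0.278  0.02 ]]
plate_grip 0.23 [300. 223.] 816 [[ 0.538 -0.015  0.02 ]]
plate_slot 0.75 [276. 279.] 877 [[ 0.464 -0.28   0.02 ]]
plate_slot 0.69 [237. 340.] 1089 [[ 0.366 -0.502  0.02 ]]
stand_seat 0.65 [301. 223.] 879 [[ 0.54  -0.013  0.02 ]]
stand_pin 0.84 [303. 223.] 875 [[ 0.547 -0.015  0.02 ]]
wrist [0.701 0.084 0.386] [ 0.001 -0.298 -0.955]
plate_grip 0.54 [157. 387.] 162 [[ 0.546 -0.264  0.02 ]]
stand_seat 0.78 [132. 175.] 12317 [[0.547 0.009 0.02 ]]
stand_pin 0.66 [133. 173.] 12282 [[0.55  0.011 0.02 ]]
```

View pics/scene0.png

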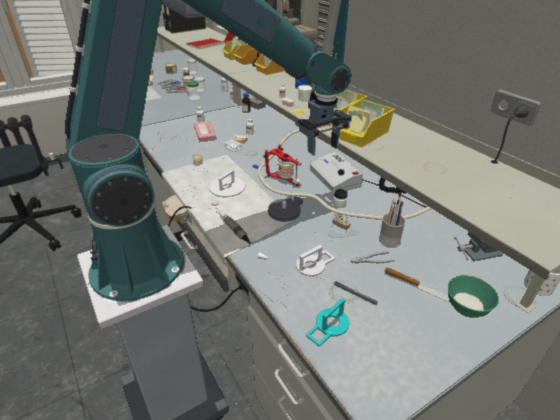

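View pics/wrist0.png

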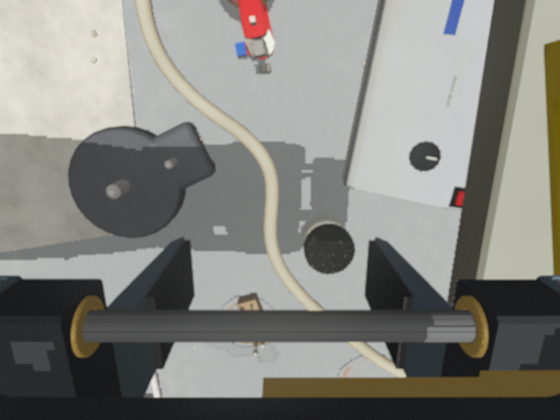

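Candidates for the plate: bare aluminium eared plate (311,262), turquoise eared look-alike (331,323), and plain round plate (228,185). By the description I choose (311,262). The wrist view shows the stand, with its shaft at about (115,190) and its pin at about (171,163).

```bash
python3 - <<'E'
from h import *
d=snap('side');save(d,'c1',(226,230,326,305),6)
d2=snap('wrist')
print(onz(d2,[[112,191],[169,164]],.05).round(4),onz(d2,[[122,186],[178,161]],.024).round(4))
print(telemetry.read_state()['orientation'],np.array(d2['mount']).round(3))
E
```

```text
[[ 0.5391 -0.0006  0.05  ]
 [ 0.5968  0.0257  0.05  ]] [[ 0.5378 -0.0018  0.024 ]
 [ 0.5982  0.0242  0.024 ]]
[-2.19281699e-05  7.07112386e-01  7.07101176e-01 -9.60258589e-06] [[-0.    -0.955 -0.298  0.084]
 [ 1.    -0.     0.001  0.001]
 [-0.001 -0.298  0.955 -0.155]
 [ 0.     0.     0.     1.   ]]
```

View pics/c1.png

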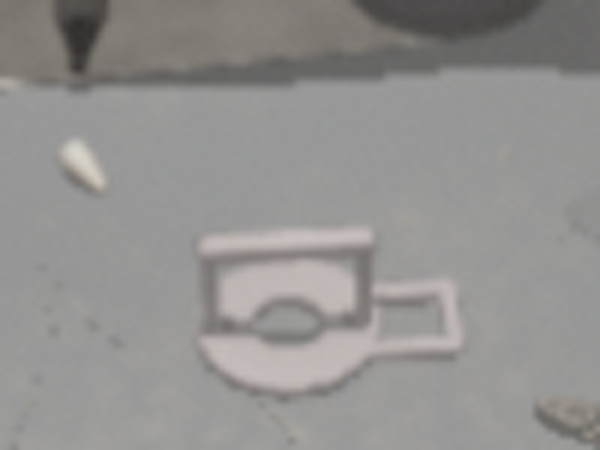

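The crop confirms the choice: bare aluminium, slotted ear pointing about +x, handle bar along (200,243)–(372,236) in the crop.

```bash
python3 - <<'E'
from h import *
d=snap('side')
f=lambda p:np.array(p)/6+[226,230]
b=onz(d,f([[201,243],[373,236]]),.060); e=onz(d,f([[456,283],[460,351]]),.008)
print(b.round(4),b.mean(0).round(4),np.degrees(np.arctan2(*(b[1]-b[0])[1::-1])),e.round(4))
E
```

```text
[[ 0.4166 -0.2852  0.06  ]
 [ 0.498  -0.2802  0.06  ]] [ 0.4573 -0.2827  0.06  ] 3.496761068837583 [[ 0.5386 -0.2588  0.008 ]
 [ 0.5396 -0.3053  0.008 ]]
```

Request:
move_arm(plan=[-0.283, -0.244, 0, 0, 0, 88, 0.0912, -0.283, -0.244, 0, 0, 0, 88, 0.0912, -0.283, -0.244, 0, 0, 0, 88, 0.0912, -0.283, -0.244, 0, 0, 0, 88, 0.0912, -0.283, -0.244, 0, 0, 0, 88, 0.0912, -0.283, -0.244, 0, 0, 0, 88, 0.0912, -0.283, -0.244, 0.0, 0, 0, 88, 0.0912, -0.283, -0.244, 0.0, 0, 0, 88, 0.0912, -0.283, -0.244, 0.0, 0, 0, 88, 0.0912, -0.283, -0.244, 0.0, 0, 0, 88, 0.0912, -0.283, -0.244, 0.05, 0, 0, 88, 0.0912, -0.283, -0.244, 0.05, 0, 0, 88, 0.0912, -0.283, -0.244, 0.05, 0, 0, 88, 0.0912, -0.283, -0.244, 0.05, 0, 0, 88, 0.0912])

```text
time: 2.3
ee_pos: [0.4567, -0.2834, 0.1826]
orientation: [0.0, 1.0, 0.018, 0.001]
force: [0.3, -0.2, -0.3]
gripper_width: 0.0911
grip_force: 0.0
```

```bash
python3 - <<'E'
from h import *
d=snap('wrist');save(d,'w1')
s=telemetry.read_state();q=s['orientation'];print(s['ee_pos'],R.from_quat([q[1],q[2],q[3],q[0]]).as_matrix().round(3),s['joints'])
for o in imaging.regions_of('plate_slot',d): print(o['p'],o['pixel'])
P=[[.456,-.283,.064],[.54,-.280,.008]];print(proj(d,P))
E
```

```text
[ 0.4568386  -0.28346106  0.18273346] [[ 0.999  0.036  0.002]
 [ 0.036 -0.999 -0.001]
 [ 0.002  0.001 -1.   ]] [-5.98688308e-01  1.91619729e-01  2.08751957e+00 -2.39143887e-05
  8.60314910e-01  9.36148982e-01]
0.91 [277.0, 181.9]
0.77 [471.7, 256.0]
[[277.41447554 212.30889425]
 [277.50076763 102.46868698]]
```

View pics/w1.png

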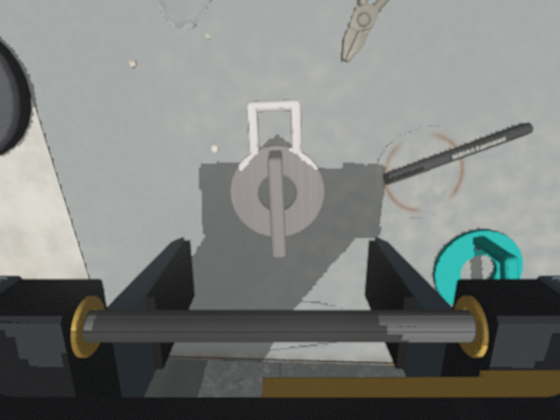

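The plate is centred between the fingers. Bar ends are at (276,151) and (279,257), and the ear's outer edge runs from (248,102) to (299,101).

```bash
python3 - <<'E'
from h import *
d=snap('wrist')
b=onz(d,[[276,150],[279,257]],.064);e=onz(d,[[248,102],[299,101]],.008);c=onz(d,[[232,192],[324,190]],.008)
for x in (b,e,c): print(x.round(4),x.mean(0).round(4))
v=b[0]-b[1];print(np.degrees(np.arctan2(v[1],v[0])))
v=e[0]-e[1];print(np.degrees(np.arctan2(-v[0],v[1])))
E
```

```text
[[ 0.5057 -0.2803  0.064 ]
 [ 0.4171 -0.2858  0.064 ]] [ 0.4614 -0.283   0.064 ]
[[ 0.5396 -0.2541  0.008 ]
 [ 0.542  -0.2991  0.008 ]] [ 0.5408 -0.2766  0.008 ]
[[ 0.4573 -0.2398  0.008 ]
 [ 0.4623 -0.327   0.008 ]] [ 0.4598 -0.2834  0.008 ]
3.5112501872500923
3.1142769457107806
```

Request:
move_arm(plan=[0.002, 0, 0.04, 0, 0, -1.4, 0.0912, 0.002, 0, 0.08, 0, 0, -1.4, 0.0912, 0.002, 0, 0.11, 0, 0, -1.4, 0.0912, 0.002, 0, 0.122, 0, 0, -1.4, 0.0912, 0.002, 0, 0.122, 0, 0, -1.4, 0.0912, 0.002, 0, 0.122, 0, 0, -1.4, 0.0, 0.002, 0, 0.122, 0, 0, -1.4, 0.0, 0.002, 0, 0.122, 0, 0, -1.4, 0.0, 0.002, 0, 0.122, 0, 0, -1.4, 0.0, 0.002, 0, 0.122, 0, 0, -1.4, 0.0, 0.002, 0, 0.122, 0, 0, -1.4, 0.0, 0.002, 0, 0.122, 0, 0, -1.4, 0.0])

```text
time: 3.65
ee_pos: [0.458, -0.2829, 0.059]
orientation: [-0.0, 1.0, 0.03, -0.0]
force: [0.0, -1.3, -0.6]
gripper_width: 0.0383
grip_force: 0.0
```

Request:
move_arm(plan=[0, 0, 0, 0, 0, 0, 0, 0, 0, 0, 0, 0, 0, 0, 0, 0, 0, 0, 0, 0, 0, 0, 0, 0, 0, 0, 0, 0, 0, 0, 0, 0, 0, 0, 0, 0, 0, 0, 0, 0, 0, 0, 0, 0, 0, 0, 0, 0, 0, 0, 0, 0, 0, 0, 0, 0])

```text
time: 4.45
ee_pos: [0.458, -0.2829, 0.0589]
orientation: [-0.0, 1.0, 0.03, -0.0]
force: [0.7, 0.4, -1.5]
gripper_width: 0.0117
grip_force: 30.0
```

Request:
move_arm(plan=[0, 0, -0.03, 0, 0, 0, 0, 0, 0, -0.08, 0, 0, 0, 0, 0, 0, -0.12, 0, 0, 0, 0, 0.02, -0.04, -0.12, 0, 0, -4, 0, 0.03, -0.08, -0.12, 0, 0, -8, 0, 0.045, -0.12, -0.12, 0, 0, -12, 0, 0.06, -0.16, -0.12, 0, 0, -16, 0, 0.075, -0.2, -0.12, 0, 0, -20.5, 0, 0.09, -0.24, -0.12, 0, 0, -20.5, 0, 0.097, -0.265, -0.12, 0, 0, -20.5, 0, 0.097, -0.277, -0.12, 0, 0, -20.5, 0, 0.097, -0.277, -0.12, 0, 0, -20.5, 0, 0.097, -0.277, -0.12, 0, 0, -20.5, 0, 0.097, -0.277, -0.12, 0, 0, -20.5, 0])

```text
time: 5.85
ee_pos: [0.5382, -0.0017, 0.1789]
orientation: [0.0, 0.978, 0.207, -0.0]
force: [-0.1, -0.0, -1.2]
gripper_width: 0.0122
grip_force: 30.0
```

```bash
python3 - <<'E'
from h import *
d=snap('wrist');save(d,'w2')
s=telemetry.read_state();q=s['orientation'];print(s['ee_pos'],R.from_quat([q[1],q[2],q[3],q[0]]).as_matrix().round(3),s['joints'])
print(proj(d,[[.5385,-.001,.024],[.5975,.025,.024],[.5975,.025,.044]]))
E
```

```text
[ 0.53823635 -0.00170078  0.17890458] [[ 0.915  0.404 -0.   ]
 [ 0.404 -0.915 -0.   ]
 [-0.     0.    -1.   ]] [-4.64209908e-02  1.99306162e-01  2.08682057e+00 -1.18156081e-04
  8.55601441e-01  1.10859025e+00]
[[277.3308609  198.19217463]
 [277.28963265 124.46535624]
 [277.19613206 126.13438699]]
```

View pics/w2.png

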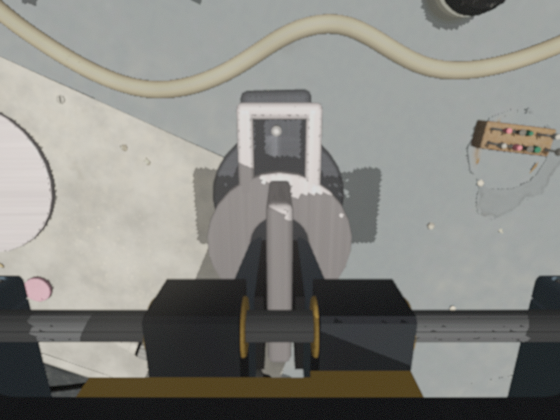

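The plate is held straight. Its ear corners are about (240,104) and (322,104). The pin shows through the slot with its top at about (277,131), and the lug's outer edge is at row ~91, columns 243–312.

```bash
python3 - <<'E'
from h import *
d=snap('wrist');save(d,'w3',(200,80,360,200),5)
s=telemetry.read_state();p=np.array(s['ee_pos']);q=s['orientation'];Rm=R.from_quat([q[1],q[2],q[3],q[0]]).as_matrix()
f=lambda px,z:((onz(d,px,z)-p)@Rm).round(4)
print('ear',f([[240,104],[322,104]],.129),'ring',f([[208,235],[351,235]],.129))
print('pin top',f([[277,131]],.044),'lug',f([[243,92],[312,92]],.024),'disc',f([[213,185],[343,185]],.024))
E
```

```text
ear [[ 0.0826 -0.0204  0.05  ]
 [ 0.0826  0.0246  0.05  ]] ring [[ 0.0057 -0.0425  0.05  ]
 [ 0.0057  0.0451  0.05  ]]
pin top [[ 0.0612 -0.0005  0.135 ]] lug [[ 0.091  -0.0285  0.155 ]
 [ 0.091   0.0282  0.155 ]] disc [[ 0.0126 -0.0575  0.155 ]
 [ 0.0126  0.0579  0.155 ]]
```

View pics/w3.png

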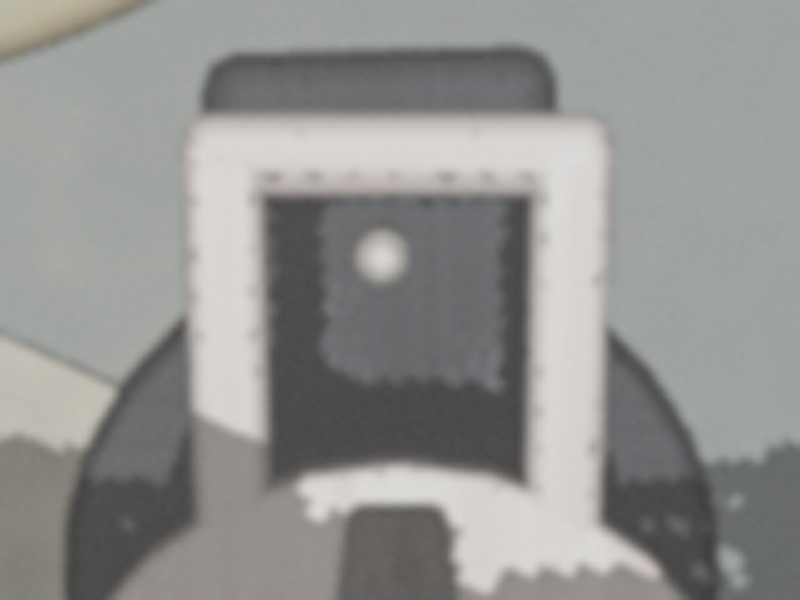

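Request:
move_arm(plan=[0.0025, -0.002, 0, 0, 0, 0, 0, 0.0025, -0.002, 0.02, 0, 0, 0, 0, 0.0025, -0.002, 0.04, 0, 0, 0, 0, 0.0025, -0.002, 0.055, 0, 0, 0, 0, 0.0025, -0.002, 0.065, 0, 0, 0, 0, 0.0025, -0.002, 0.075, 0, 0, 0, 0, 0.0025, -0.002, 0.083, 0, 0, 0, 0, 0.0025, -0.002, 0.088, 0, 0, 0, 0, 0.0025, -0.002, 0.09, 0, 0, 0, 0, 0.0025, -0.002, 0.09, 0, 0, 0, 0, 0.0025, -0.002, 0.09, 0, 0, 0, 0])

```text
time: 7.05
ee_pos: [0.5401, 0.0022, 0.0893]
orientation: [0.0, 0.978, 0.207, 0.0]
force: [0.5, 0.2, -1.1]
gripper_width: 0.0116
grip_force: 30.0
```

```bash
python3 - <<'E'
from h import *
d=snap('wrist');save(d,'w4')
E
```

```text
(no output)
```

View pics/w4.png

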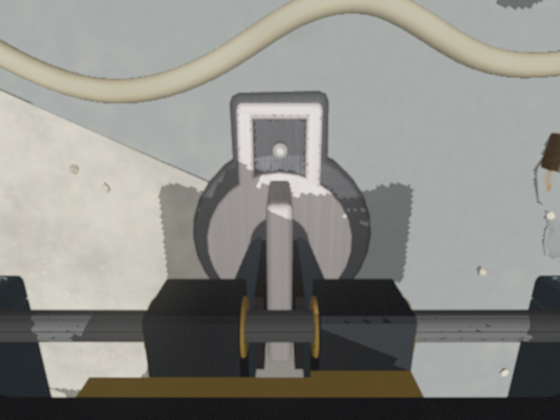

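The pin stands in the middle of the slot at (280,151), and the plate is concentric with the foot. I'll lower the last few millimetres.

Request:
move_arm(plan=[0, 0, 0.002, 0, 0, 0, 0, 0, 0, 0.004, 0, 0, 0, 0, 0, 0, 0.005, 0, 0, 0, 0, 0, 0, 0.006, 0, 0, 0, 0, 0, 0, 0.006, 0, 0, 0, 0])

```text
time: 7.6
ee_pos: [0.5399, 0.0022, 0.0829]
orientation: [-0.0, 0.978, 0.207, -0.0]
force: [-0.2, -0.9, -1.9]
gripper_width: 0.0118
grip_force: 30.0
```

Request:
move_arm(plan=[0, 0, 0.0005, 0, 0, 0, 0, 0, 0, 0.001, 0, 0, 0, 0, 0, 0, 0.001, 0, 0, 0, 0])

```text
time: 7.9
ee_pos: [0.5399, 0.0022, 0.0828]
orientation: [-0.0, 0.978, 0.207, -0.0]
force: [-9.2, 0.5, 21.0]
gripper_width: 0.0119
grip_force: 30.0
```

The plate is down: contact force at the expected height. I'll release and retreat.

Request:
move_arm(plan=[0, 0, -0.0008, 0, 0, 0, 0, 0, 0, -0.0008, 0, 0, 0, 0.05, 0, 0, -0.0008, 0, 0, 0, 0.05, 0, 0, -0.0008, 0, 0, 0, 0.05, 0, 0, -0.0008, 0, 0, 0, 0.05, 0, 0, -0.0008, 0, 0, 0, 0.05, 0, 0, -0.0008, 0, 0, 0, 0.05, 0, 0, -0.0008, 0, 0, 0, 0.05, 0, 0, -0.02, 0, 0, 0, 0.05, 0, 0, -0.05, 0, 0, 0, 0.05, 0, 0, -0.09, 0, 0, 0, 0.05, 0, 0, -0.11, 0, 0, 0, 0.05, 0, 0, -0.11, 0, 0, 0, 0.05])

```text
time: 9.2
ee_pos: [0.5415, 0.0021, 0.1949]
orientation: [0.001, 0.978, 0.207, 0.002]
force: [-0.5, 0.8, -0.8]
gripper_width: 0.0496
grip_force: 0.0
```

```bash
python3 - <<'E'
from h import *
d=snap('wrist');save(d,'w5')
d=snap('side');save(d,'s5',(255,185,345,250),6)
a=cv2.imread('pics/w5.png');b=cv2.imread('pics/s5.png')
b=cv2.resize(b,(560,404))
cv2.imwrite('pics/f.png',cv2.resize(np.vstack([a,b]),None,fx=.72,fy=.72))
E
```

```text
(no output)
```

View pics/f.png

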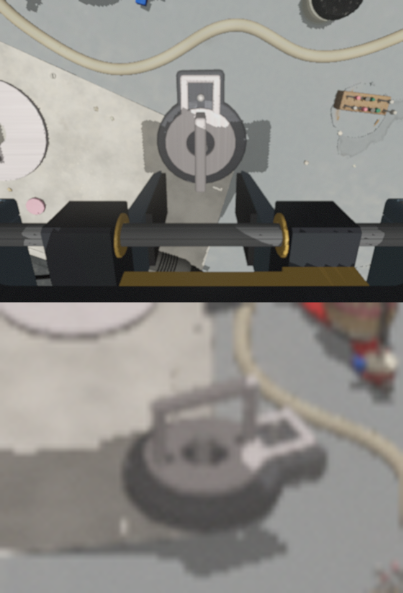

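The plate lies flat on the foot with its ear over the pin at about (200,97), and the gripper is clear.

```bash
python3 -c "
from h import *
print(r.finish_job())"
```

```text
the job is handed in; nothing more can be done
None
```

The eared aluminium plate lies flat on the stand's foot, over both the shaft and the pin; I then released it, backed the gripper clear and handed the job in at about 9 s (no verdict was returned).

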